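# Free the seized clamp knob of a display post

## Task

The knurled brass knob in the slanted clamp socket of the display post is stuck. Break it loose with a firm counter-clockwise twist, keep turning it easily until it comes up against its stop, draw it straight out along its slant, and set it down gently in the round wooden dish. Leave the angel, the igloo and the globe as they stand.

Things in the scene. Friction and masses are not known exactly. Their poses are not given: they have to be found in the camera images.
- post: Fixed brass display post: round foot 112 mm across, upright rod 16 mm thick, 203 mm tall with a little cup on top. Origin at the centre of the foot's underside, z up. A steel clamp with an arm to the post's -x side (roughly towards the robot) carries the slanted socket.
- socket: Steel socket on the arm, 38 mm across, 24 mm deep, leaning 35 degrees from vertical away from the post. Origin: middle of its upper face (75 mm from the post's axis, 115 mm above the shelf); z outward along its axis. Bayonet: the knob's two lugs lie under its 4 mm plate, whose lug slot is at +115 degrees about z from the knob's start; solid stop at about +120; turning the other way is blocked.
- knob: Loose knurled brass knob, 160 g: head 42 mm across, 31 mm tall; below it a stem 12 mm thick, 13 mm long with two opposite lugs (25 mm over both, 5 mm wide, 5 to 11 mm below the head). Origin on the axis at the head's underside, which starts lying on the socket's upper face; z along the axis away from the stem, x along the lugs. At the start its axes coincide with the socket's.
- knob_grip (a point): Point on the knob's axis halfway up its head, 16 mm above the knob's origin. How it turns: counter-clockwise seen from outside. Two sprung catches hold it: the twist needed rises to about 0.5 N m at 10 to 20 degrees (grip with about 60 N or more, a weak grip slips) and is past at 30; from 55 on it turns almost freely to the stop at about 120.
- knob_lugs (a point): Point on the knob's axis amid its two lugs, 8 mm below the knob's origin. From about 105 degrees of turn up to the stop the lugs lie in the socket's slot and the knob comes out by a straight pull along its axis; lugs and stem are clear of the socket 14 mm out. Before that the plate holds it.
- dish: Round shallow wooden dish, 134 mm across the rim and 15 mm tall, floor 5 mm above the shelf and about 112 mm across. Loose, 0.6 kg. Origin at the centre of its underside, z up.
- angel: Bisque angel figurine 108 mm tall, 60 mm across, standing loose. Origin at the centre of its underside. Bystander.
- igloo: Blue resin igloo, 50 mm tall, 92 mm across with a short entrance tunnel reaching 64 mm from the centre to its -x side, standing loose. Origin at the centre of its underside. Bystander.
- globe: Clear glass globe 68 mm across on a gold-toned pedestal base, 94 mm tall together, standing loose. Origin at the centre of its underside. Bystander.
Not all that is in view belongs to the job. Of the things shaped like the knob, the brass one is meant.

How it is judged:
By the outcome, as a careful person would: the job done as asked, in the order asked, and still so for the second after the job is handed in, with the robot touching nothing.
It also fails if it takes over 58 s, if anything falls off the work surface, if the arm or the gripper's body presses on something with over 40 N, if the wrist force passes 120 N, or if a joint passes its speed limit or range.

## Robot

A 7-joint arm with a two-finger parallel gripper is mounted at the origin on the work surface. World frame = base frame: x ahead of the robot, y to its left, z up, the work surface at z = 0. Lengths are in m, angles in rad, forces in N, time in s.
With the tool pointing down it reaches from about 0.425 to 0.875 m from the base axis. Payload 8.4 kg.
Tool frame: the origin (TCP) lies midway between the tips of the shut fingers; the grasp point (between the pads) lies 19 mm behind it; z points along the fingers, y is the line along which they close (so a half turn about z gives the same grasp; the last joint's range is limited). The gripper opens to 85 mm and grips with 20 to 120 N. Pads are 22 mm wide; open, the fingers measure 114 mm over their backs; the gripper's body (76 mm by 85 mm) begins 54 mm behind the grasp point. The pads swing forward as they close: fully open they stand 13 mm farther back than shut.
Start: joints at [-1.241, 0.333, 0.04, 1.465, -0.013, 1.343, -0.059], TCP at [0.27, 0.591, 0.231] pointing down, gripper open.
Joint ranges: [-2.58, 2.58], [-0.38, 2.09], [-1.3, 1.39], [0.25, 2.4], [-1.5, 4.64], [0.08, 2.09], [-2.65, 2.65]. Speed limits (rad/s): [2.22, 2.22, 2.79, 2.79, 3.14, 3.14, 3.14].

## Interface

Orientations are given as a rotation vector (axis times angle).
In Python, from bench import sensors, get_image, ctrl, nets gives the robot as it stands. The module is installed in compiled form; this text tells all that it offers.
- The arm moves only by the tool servo_tool, never from a script. Its argument "deltas" is a list that holds one entry, the list of rows, each a list of 4 numbers: the shift along the tool's x, y, z in cm, then the turn about the tool's z in degrees. A call has 1 to 12 rows; each row is the pose to reach, as a shift and turn from the pose commanded when the call began, along the tool's axes at that moment; what a row does not reach only later rows make up. A row lasts 1/12 s, in which the tool goes at most 41.7 mm and 7.16 degrees, less where a joint would pass 70% of its speed; a pose out of reach is approached as far as the arm can. A call with a gripper value outside its range is refused whole. "claw" is the closure in counts, from 0 (fully open) to 255 (shut), set as the call begins (left out, the last holds). The fingers move at their own pace and stop on an object; "squeeze" is the grip in N (left out, the last holds). Time passes only in rows, so rows that repeat a pose let the fingers close. It gives the time, the measured TCP pose, the force, the opening and the grip force at its end, in the units of the state.
- sensors.observe(): the state, without advancing time (a new reading comes with each control period).
- get_image(name): name is "side" or "top" or "wrist"; returns a dict with "color" (420x560x3 uint8, blue, green, red), "intrinsics" (3x3 intrinsics, pixels), "rvec" (rotation vector, rad) and "tvec" (3), from world to camera coordinates, as OpenCV has them; the wrist camera has in their place "T_tool_cam" (4x4, takes a point from camera to tool coordinates, whose origin is the TCP and whose axes are the flange's). Camera axes: x right, y down, z forward; pixel columns grow to the right and rows downward; lengths in m; the calibration is good to about 2 mm. The wrist camera is an equidistant fisheye: a pixel r from the principal point sees the ray r / f radians off the axis. A picture is of the moment at which its call begins: read the wrist's pose just before it. There is no depth.
- ctrl.hand_in(): hands the job in; it is judged then, once.
Trained networks look in the newest picture that a camera, given by its name, has taken for a name from the list of things; names that differ only in an ending like _2 or _b are one class to them, and where a whole thing is asked for, a point or a joint stands for the part that bears it (a point fixed in the world has none). Each returns a list of dicts, best first, with "score" (0 to 1); they miss things now and then, are a little off and sometimes report something else, mostly with a low value. They report only what shows in the picture. A call takes as long as a camera call. They do not tell look-alikes from the thing itself.
- nets.look_for(name, camera): "at" ([column, row] in pixels, amid what is visible of it).
- nets.landmark_of(name, camera): "at" ([column, row] in pixels: a listed point, or the origin of a listed thing).
The state is a dict: "time": time; "q": joint angles; "qvel": joint speeds; "effort": joint torques, N m; "position": TCP position; "tcp_rot": TCP orientation; "force": force on the tool from outside, world axes, zero at the start; "torque": the same for the moment, N m; "opening": finger opening in m; "grip_force": force on a finger pad.
Only numpy, scipy, OpenCV 4.12 (cv2) and the standard library are available. Lean on these libraries where they do the work, as an engineer would, in place of code of your own. Each camera call takes 0.05 s, during which the arm holds its last target. There are 200 camera calls.

## Working session

There is one attempt and no reset: what is moved stays moved. The work goes in short steps, Python scripts to look and compute and a tool call to move; the robot and the scene stay as the last step left them, time stands still between calls to the robot, and variables do not carry over. Pictures are saved under pics/ and viewed, at most 10 in all, crops included, and the job is handed in when it is done.

Besides the shell and the picture viewer there is one more tool, called after ">>>" by a JSON object that holds its "name" and its "arguments", one argument or row to a line. servo_tool: Moves the arm, as the interface text tells. Its arguments: {"type":"object","properties":{"deltas":{"type":"array"},"claw":{"type":"number"},"squeeze":{"type":"number"}},"required":["deltas"]}

```bash
mkdir -p pics; cat > h.py <<'E'
import numpy as np, cv2
from scipy.spatial.transform import Rotation as R
from bench import sensors, get_image, ctrl, nets
def cam(n):
    s=sensors.observe(); im=get_image(n); im['s']=s; return im
def ray(im,px,n):
    K=np.array(im['intrinsics']);
    if n=='wrist':
        T=np.array(im['T_tool_cam']); s=im['s']
        v=np.array([(px[0]-K[0,2])/K[0,0],(px[1]-K[1,2])/K[1,1]]); r=np.linalg.norm(v)
        d=np.array([*(v/max(r,1e-9)*np.sin(r)),np.cos(r)])
        Rt=R.from_rotvec(s['tcp_rot']).as_matrix()
        return Rt@T[:3,3]+s['position'], Rt@T[:3,:3]@d
    Rm=cv2.Rodrigues(np.array(im['rvec'],float))[0]; t=np.array(im['tvec'],float).ravel()
    d=Rm.T@np.linalg.inv(K)@np.array([px[0],px[1],1.]); return -Rm.T@t, d/np.linalg.norm(d)
def tri(rs):
    A=np.zeros((3,3));b=np.zeros(3)
    for o,d in rs:
        P=np.eye(3)-np.outer(d,d);A+=P;b+=P@o
    p=np.linalg.solve(A,b)
    return p,[np.linalg.norm((np.eye(3)-np.outer(d,d))@(p-o)) for o,d in rs]
E
python3 - <<'E'
from h import *
np.set_printoptions(precision=4,suppress=True)
I={}
for c in ['side','top','wrist']:
    I[c]=cam(c); cv2.imwrite(f'pics/{c}0.png',I[c]['color'])
    for n in ['post','socket','knob','knob_grip','knob_lugs','dish','angel','igloo','globe']:
        print(c,n,[(np.round(d['at'],1).tolist(),round(d['score'],2)) for d in nets.landmark_of(n,c)][:4])
cv2.imwrite('pics/both.png',cv2.resize(np.hstack([I['side']['color'],I['top']['color']]),(800,300)))
s=sensors.observe();print(s)
for c in ['side','top']: print(c,ray(I[c],(280,210),c))
print(I['wrist']['T_tool_cam'],I['wrist']['intrinsics'])
E
```

```text
side post [([299.0, 216.1], 0.72)]
side socket [([267.0, 197.2], 0.51)]
side knob [([269.5, 273.0], 0.94), ([309.9, 258.6], 0.69), ([267.7, 196.4], 0.67)]
side knob_grip [([317.2, 267.7], 0.75), ([263.1, 193.7], 0.62)]
side knob_lugs [([305.0, 257.3], 0.97), ([264.5, 282.2], 0.9), ([269.0, 199.0], 0.65)]
side dish [([342.6, 358.7], 0.81), ([271.6, 201.7], 0.6)]
side angel [([272.2, 152.3], 0.56)]
side igloo [([189.6, 189.7], 0.94)]
side globe [([405.7, 270.4], 0.93)]
top post [([258.1, 184.4], 0.79)]
top socket [([251.3, 208.4], 0.49)]
top knob [([313.8, 207.2], 0.88), ([303.2, 257.2], 0.85), ([251.0, 209.2], 0.72)]
top knob_grip [([318.3, 211.1], 0.83), ([291.4, 248.4], 0.77), ([251.4, 214.5], 0.74)]
top knob_lugs [([310.1, 207.2], 0.85), ([250.8, 208.3], 0.71), ([304.6, 255.2], 0.69), ([259.1, 182.6], 0.5)]
top dish [([406.9, 246.1], 0.84)]
top angel [([160.5, 148.2], 0.75)]
top igloo [([151.0, 253.6], 0.98), ([257.5, 185.5], 0.71)]
top globe [([368.8, 137.7], 0.84)]
wrist post []
wrist socket []
wrist knob []
wrist knob_grip []
wrist knob_lugs []
wrist dish [([16.2, 402.8], 0.82)]
[... 233 characters left out ...]
[  0.0005, -65.83  ,   1.3634, -40.5814,   0.0167,   0.003 ,
         0.    ]), 'position': array([0.2702, 0.5911, 0.2313]), 'tcp_rot': array([-0.6684, -3.0696,  0.0001]), 'force': array([ 0.1597, -0.1127,  0.64  ]), 'torque': array([-0.0171,  0.03  , -0.0036]), 'grip_force': 0.0, 'opening': 0.08558038223305689}
side (array([ 0.2073, -0.449 ,  0.7782]), array([ 0.4081,  0.5117, -0.756 ]))
top (array([ 0.4058, -0.015 ,  1.0828]), array([ 0.1657,  0.0006, -0.9862]))
[[ 0.0001 -0.9512 -0.3087  0.0788]
 [ 1.      0.0001  0.0002  0.0003]
 [-0.0002 -0.3087  0.9512 -0.1429]
 [ 0.      0.      0.      1.    ]] [[325.1923   0.     280.7339]
 [  0.     325.1923 210.4024]
 [  0.       0.       1.    ]]
```

View pics/side0.png

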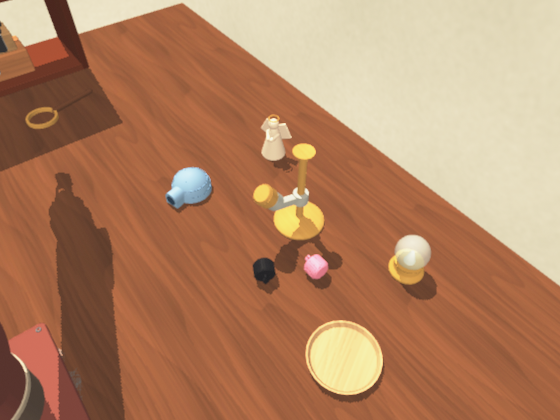

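View pics/top0.png

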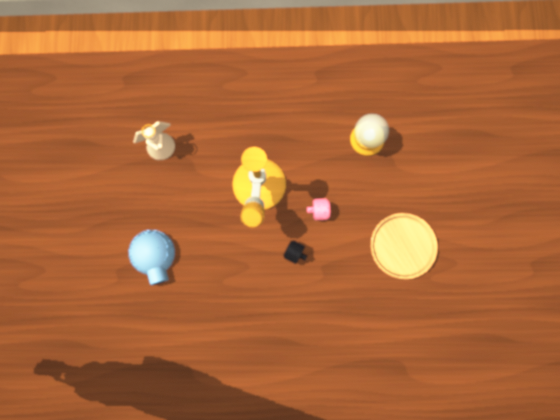

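The brass knob shows at side (265,195) and top (251,214). The black and pink ones are look-alikes, and the dish is at side (343,358) and top (405,246). Next I triangulate these.

```bash
python3 - <<'E'
from h import *
np.set_printoptions(precision=4,suppress=True)
S=cam('side');T=cam('top')
P={}
for n,a,b in [('grip',(263.1,193.7),(251.4,214.5)),('lugs',(269,199),(250.8,208.3)),('sock',(267,197.2),(251.3,208.4)),('post',(299,216.1),(258.1,184.4)),('dish',(342.6,358.7),(406.9,246.1)),('angel',(272.2,152.3),(160.5,148.2)),('igloo',(189.6,189.7),(151,253.6)),('globe',(405.7,270.4),(368.8,137.7)),('posttop',(304,152),(254,157)),('pink',(316,267),(320,209)),('black',(264,270),(295,252))]:
    p,e=tri([ray(S,a,'side'),ray(T,b,'top')]); print(n,p,np.array(e)); P[n]=p
    if n in('post','dish'):
        for im,px,c in((S,a,'side'),(T,b,'top')):
            o,d=ray(im,px,c); z=0; print('   z0',o+d*((z-o[2])/d[2]))
E
```

```text
grip [0.5563 0.0391 0.1333] [0.0019 0.0019]
lugs [0.5726 0.0417 0.1052] [0.0021 0.0021]
sock [0.5694 0.0411 0.1136] [0.0038 0.0038]
post [0.6413 0.0297 0.0143] [0.0011 0.0011]
   z0 [0.6504 0.0382 0.    ]
   z0 [0.6435 0.0308 0.    ]
dish [ 0.5029 -0.2677  0.0155] [0.0037 0.0037]
   z0 [ 0.5054 -0.2623  0.    ]
   z0 [ 0.5074 -0.2734  0.    ]
angel [0.7261 0.2388 0.0043] [0.0001 0.0001]
igloo [ 0.5     0.2571 -0.0052] [0.0019 0.0019]
globe [ 0.7375 -0.2046 -0.0007] [0.0036 0.0036]
posttop [0.6467 0.0302 0.1989] [0.0023 0.0023]
pink [ 0.5847 -0.0962  0.0178] [0.0006 0.0006]
black [ 0.4965 -0.0425  0.0222] [0.001 0.001]
```

The points agree: socket to post is 76 mm and the socket stands at z≈0.114. The interface only offers shifts and a yaw, and the tool is vertical. I'll check, in free space, how the arm treats reach limits and whether tilt can arise.

>>> {"name": "servo_tool", "arguments": {
  "deltas": [
    [[0,4,0,0],[0,8,0,0],[0,12,0,0],[0,16,0,0],[0,20,0,0],[0,24,0,0],[0,28,0,0],[0,32,0,0],[0,32,0,0]]
  ]
}}

```text
time: 2.35
position: [0.3926, 0.8264, 0.2248]
tcp_rot: [-0.712, -3.044, -0.009]
force: [3.0, -1.0, -0.5]
opening: 0.0853
grip_force: 0.0
```

```bash
python3 - <<'E'
from h import *
np.set_printoptions(precision=4,suppress=True)
s=sensors.observe();print(s['time'],s['q'],s['position'],s['tcp_rot']);print(R.from_rotvec(s['tcp_rot']).as_matrix())
E
```

```text
2.35 [-1.243   1.0643  0.4182  0.3434 -0.3863  1.7575  0.0052] [0.3926 0.8264 0.2248] [-0.7116 -3.0445 -0.0092]
[[-0.8963  0.4433 -0.0133]
 [ 0.4432  0.8964  0.0091]
 [ 0.016   0.0023 -0.9999]]
```

>>> {"name": "servo_tool", "arguments": {
  "deltas": [
    [[0,10,0,0],[0,20,0,0],[0,30,0,0],[0,30,0,0],[0,30,0,0],[0,30,0,0]]
  ]
}}

```text
time: 2.85
position: [0.4171, 0.8491, 0.1979]
tcp_rot: [-0.717, -3.055, -0.066]
force: [-1.0, 0.7, 1.0]
opening: 0.0854
grip_force: 0.0
```

```bash
python3 - <<'E'
from h import *
np.set_printoptions(precision=4,suppress=True)
s=sensors.observe();print(s['time'],s['q'],s['position'],s['tcp_rot']);print(R.from_rotvec(s['tcp_rot']).as_matrix())
E
```

```text
2.85 [-1.2716  1.2403  1.3549  0.254  -1.2958  1.7979  0.0913] [0.4171 0.8491 0.1979] [-0.7168 -3.0548 -0.0665]
[[-0.8957  0.4447  0.0067]
 [ 0.4445  0.8948  0.0419]
 [ 0.0127  0.0405 -0.9991]]
```

>>> {"name": "servo_tool", "arguments": {
  "deltas": [
    [[0,-4,-1,0],[0,-8,-1,0],[0,-12,-1,0],[0,-16,-1,0],[0,-16,-1,0]]
  ]
}}

```text
time: 3.27
position: [0.3581, 0.7303, 0.2028]
tcp_rot: [-0.716, -3.055, -0.065]
force: [1.0, 1.4, 1.8]
opening: 0.0855
grip_force: 0.0
```

```bash
cat > st.py <<'E'
from h import *
np.set_printoptions(precision=4,suppress=True)
s=sensors.observe();print(s['time'],s['q'],s['position'],s['tcp_rot'],s['force'],s['torque']);print(R.from_rotvec(s['tcp_rot']).as_matrix())
E
python3 st.py
```

```text
3.2667 [-1.7212  1.0211  1.3536  1.0751 -1.0176  1.6273  0.4266] [0.3581 0.7303 0.2028] [-0.7163 -3.0546 -0.0646] [1.0165 1.3965 1.7755] [-0.0164 -0.0281 -0.0411]
[[-0.8958  0.4444  0.006 ]
 [ 0.4443  0.895   0.0409]
 [ 0.0128  0.0393 -0.9991]]
```

Tilt gained at the reach limit is kept, so the slant can be built up by pressing outward and up at the reach limit in the slant's azimuth. I'll go high, toward azimuth -8°.

>>> {"name": "servo_tool", "arguments": {
  "deltas": [
    [[-2.4,-1.8,-3,0],[-4.8,-3.6,-6,0],[-7.6,-5.4,-9,0],[-10.5,-7.5,-12,0],[-13.5,-9.5,-14,0],[-16.5,-11.7,-16,0],[-19.5,-14,-18,0],[-22.6,-16.3,-19,0],[-25.8,-18.6,-20,0],[-29,-21,-20,0],[-32.3,-23.4,-20,0],[-35.6,-25.8,-20,0]]
  ]
}}

```text
time: 4.27
position: [0.5601, 0.3357, 0.3893]
tcp_rot: [-0.718, -3.054, -0.069]
force: [1.7, -0.5, 0.1]
opening: 0.085
grip_force: 0.0
```

>>> {"name": "servo_tool", "arguments": {
  "deltas": [
    [[-3.3,-2.4,0,0],[-6.6,-4.8,0,0],[-9.9,-7.2,0,0],[-13.2,-9.6,0,0],[-16.5,-12,0,0],[-19.8,-14.4,0,0],[-23.1,-16.8,0,0],[-26.4,-19.2,0,0],[-29.7,-21.6,0,0],[-33,-24,0,0],[-36.3,-26.4,0,0],[-40,-28.5,0,0]]
  ]
}}

```text
time: 5.27
position: [0.7903, -0.0967, 0.3721]
tcp_rot: [-0.718, -3.054, -0.068]
force: [1.0, 0.4, 1.2]
opening: 0.0852
grip_force: 0.0
```

```bash
python3 st.py
```

```text
5.2667 [-0.2775  0.829   1.0835  0.7146 -0.7913  1.8683  1.4671] [ 0.7903 -0.0967  0.3721] [-0.7179 -3.054  -0.0679] [0.9776 0.4025 1.2096] [-0.0008 -0.0951  0.038 ]
[[-0.8953  0.4454  0.0064]
 [ 0.4452  0.8944  0.043 ]
 [ 0.0134  0.0413 -0.9991]]
```

>>> {"name": "servo_tool", "arguments": {
  "deltas": [
    [[-3,1.5,-4,0],[-6,3,-8,0],[-9,4.5,-12,0],[-12,6,-16,0],[-15,7.5,-20,0],[-18,9,-24,0],[-21,10.5,-28,0],[-24,12,-32,0]]
  ]
}}

```text
time: 5.93
position: [0.8058, -0.087, 0.4602]
tcp_rot: [0.715, 3.027, 0.067]
force: [0.7, -0.4, -0.4]
opening: 0.0855
grip_force: 0.0
```

```bash
python3 st.py
```

```text
5.9333 [-0.0629  0.9216  1.2531  0.254  -1.1415  2.0893  1.3026] [ 0.8058 -0.087   0.4602] [0.7149 3.0272 0.0673] [ 0.6796 -0.3512 -0.3769] [-0.038   0.0557  0.0131]
[[-0.894   0.4464  0.0395]
 [ 0.4477  0.8935  0.0351]
 [-0.0196  0.0491 -0.9986]]
```

>>> {"name": "servo_tool", "arguments": {
  "deltas": [
    [[-3,1.5,-8,0],[-6,3,-16,0],[-9,4.5,-24,0],[-12,6,-32,0],[-15,7.5,-40,0],[-18,9,-48,0],[-21,10.5,-50,0],[-24,12,-50,0]]
  ]
}}

```text
time: 6.6
position: [0.7579, -0.0772, 0.5414]
tcp_rot: [0.704, 2.981, 0.082]
force: [0.6, -0.6, 0.1]
opening: 0.0855
grip_force: 0.0
```

```bash
python3 st.py
```

```text
6.6 [ 0.0122  0.7228  0.2984  0.254  -0.2875  2.0895  1.183 ] [ 0.7579 -0.0772  0.5414] [0.7037 2.9812 0.0815] [ 0.6226 -0.6184  0.1442] [ 0.0161  0.0869 -0.022 ]
[[-0.8917  0.4441  0.0874]
 [ 0.4483  0.8933  0.0339]
 [-0.063   0.0695 -0.9956]]
```

>>> {"name": "servo_tool", "arguments": {
  "deltas": [
    [[-6,3,-8,0],[-12,6,-16,0],[-18,9,-24,0],[-24,12,-32,0],[-30,15,-40,0],[-36,18,-48,0],[-40,20,-56,0],[-40,20,-60,0],[-40,20,-60,0],[-40,20,-60,0],[-40,20,-60,0],[-40,20,-60,0]]
  ]
}}

```text
time: 7.6
position: [0.7455, -0.0626, 0.5752]
tcp_rot: [0.696, 2.938, 0.092]
force: [1.0, 0.3, 0.3]
opening: 0.0849
grip_force: 0.0
```

```bash
python3 st.py
```

```text
7.6 [-0.0116  0.6779  0.3094  0.2549 -0.2905  2.0891  1.1632] [ 0.7455 -0.0626  0.5752] [0.6965 2.9379 0.0922] [0.9966 0.2794 0.2586] [-0.0595  0.2133  0.0086]
[[-0.8868  0.4432  0.1312]
 [ 0.4505  0.8922  0.0314]
 [-0.1032  0.0869 -0.9909]]
```

>>> {"name": "servo_tool", "arguments": {
  "deltas": [
    [[-1,-3.4,0,0],[-2,-6.8,0,0],[-3,-10.2,0,0],[-4,-13.6,0,0]]
  ]
}}

```text
time: 7.93
position: [0.7203, -0.2031, 0.5674]
tcp_rot: [0.695, 2.938, 0.093]
force: [0.4, 0.1, 0.6]
opening: 0.0854
grip_force: 0.0
```

>>> {"name": "servo_tool", "arguments": {
  "deltas": [
    [[-20,7,-20,0],[-20,7,-20,0]]
  ]
}}

```text
time: 8.1
position: [0.7246, -0.2053, 0.5732]
tcp_rot: [0.702, 2.919, 0.1]
force: [0.1, 0.7, -0.5]
opening: 0.0854
grip_force: 0.0
```

>>> {"name": "servo_tool", "arguments": {
  "deltas": [
    [[-20,7,-20,0],[-20,7,-20,0]]
  ]
}}

```text
time: 8.27
position: [0.7292, -0.2004, 0.585]
tcp_rot: [0.693, 2.889, 0.094]
force: [0.6, 1.1, 0.2]
opening: 0.0857
grip_force: 0.0
```

>>> {"name": "servo_tool", "arguments": {
  "deltas": [
    [[-20,7,-20,0],[-20,7,-20,0]]
  ]
}}

```text
time: 8.43
position: [0.7309, -0.1961, 0.599]
tcp_rot: [0.688, 2.856, 0.089]
force: [0.2, 0.0, 0.3]
opening: 0.0856
grip_force: 0.0
```

>>> {"name": "servo_tool", "arguments": {
  "deltas": [
    [[-20,7,-20,0],[-20,7,-20,0]]
  ]
}}

```text
time: 8.6
position: [0.7307, -0.1915, 0.6143]
tcp_rot: [0.682, 2.824, 0.087]
force: [-0.7, 0.4, 0.3]
opening: 0.0853
grip_force: 0.0
```

```bash
python3 st.py
```

```text
8.6 [ 0.0653  0.7275  1.2953  0.2542 -1.1661  2.089   1.4309] [ 0.7307 -0.1915  0.6143] [0.6825 2.8236 0.0873] [-0.6689  0.3729  0.3074] [-0.0911  0.2662 -0.0009]
[[-0.8636  0.443   0.2405]
 [ 0.457   0.8894  0.0028]
 [-0.2127  0.1123 -0.9706]]
```

>>> {"name": "servo_tool", "arguments": {
  "deltas": [
    [[-22,7,-17,0],[-22,7,-17,0]]
  ]
}}

```text
time: 8.77
position: [0.7308, -0.1855, 0.625]
tcp_rot: [0.67, 2.803, 0.099]
force: [0.5, -0.5, -1.1]
opening: 0.0855
grip_force: 0.0
```

>>> {"name": "servo_tool", "arguments": {
  "deltas": [
    [[-22,7,-17,0],[-22,7,-17,0]]
  ]
}}

```text
time: 8.93
position: [0.7223, -0.184, 0.641]
tcp_rot: [0.673, 2.782, 0.095]
force: [-0.2, -0.2, 0.2]
opening: 0.0852
grip_force: 0.0
```

>>> {"name": "servo_tool", "arguments": {
  "deltas": [
    [[-22,7,-17,0],[-22,7,-17,0]]
  ]
}}

```text
time: 9.1
position: [0.7147, -0.18, 0.6565]
tcp_rot: [0.668, 2.762, 0.099]
force: [-0.2, 0.5, -0.4]
opening: 0.0852
grip_force: 0.0
```

>>> {"name": "servo_tool", "arguments": {
  "deltas": [
    [[-22,7,-17,0],[-22,7,-17,0]]
  ]
}}

```text
time: 9.27
position: [0.7072, -0.1764, 0.6709]
tcp_rot: [0.663, 2.743, 0.103]
force: [-0.0, 1.0, 0.1]
opening: 0.0856
grip_force: 0.0
```

>>> {"name": "servo_tool", "arguments": {
  "deltas": [
    [[-22,7,-17,0],[-22,7,-17,0]]
  ]
}}

```text
time: 9.43
position: [0.6992, -0.1731, 0.6851]
tcp_rot: [0.659, 2.724, 0.106]
force: [0.1, 0.2, 0.1]
opening: 0.0855
grip_force: 0.0
```

>>> {"name": "servo_tool", "arguments": {
  "deltas": [
    [[-22,7,-17,0],[-22,7,-17,0]]
  ]
}}

```text
time: 9.6
position: [0.691, -0.1701, 0.6991]
tcp_rot: [0.655, 2.705, 0.109]
force: [-0.5, -0.5, 0.8]
opening: 0.0859
grip_force: 0.0
```

```bash
python3 st.py
```

```text
9.6 [ 0.0283  0.6218  1.3842  0.255  -1.2336  2.0891  1.4122] [ 0.691  -0.1701  0.6991] [0.6549 2.7053 0.1087] [-0.4614 -0.4785  0.7842] [ 0.0619  0.3641 -0.0456]
[[-0.8302  0.4287  0.3563]
 [ 0.4559  0.89   -0.0085]
 [-0.3207  0.1554 -0.9343]]
```

>>> {"name": "servo_tool", "arguments": {
  "deltas": [
    [[-10,4,-24,0],[-10,4,-24,0]]
  ]
}}

```text
time: 9.77
position: [0.6647, -0.1637, 0.7284]
tcp_rot: [0.652, 2.678, 0.106]
force: [-0.4, -2.0, -0.3]
opening: 0.0852
grip_force: 0.0
```

>>> {"name": "servo_tool", "arguments": {
  "deltas": [
    [[-10,4,-24,0],[-10,4,-24,0]]
  ]
}}

```text
time: 9.93
position: [0.6369, -0.1565, 0.7578]
tcp_rot: [0.645, 2.647, 0.107]
force: [0.7, -0.3, 0.5]
opening: 0.0856
grip_force: 0.0
```

```bash
python3 st.py
```

```text
9.9333 [ 0.0094  0.4855  1.0617  0.2547 -0.8968  2.089   1.3729] [ 0.6369 -0.1565  0.7578] [0.6453 2.6473 0.1072] [ 0.7143 -0.3036  0.4588] [-0.0057  0.4377 -0.061 ]
[[-0.808   0.4242  0.4089]
 [ 0.4558  0.8898 -0.0222]
 [-0.3733  0.1684 -0.9123]]
```

>>> {"name": "servo_tool", "arguments": {
  "deltas": [
    [[-27,7.5,-1.5,0],[-27,7.5,-1.5,0]]
  ]
}}

```text
time: 10.1
position: [0.6584, -0.1556, 0.7489]
tcp_rot: [0.623, 2.641, 0.13]
force: [-0.3, 0.5, 0.5]
opening: 0.0857
grip_force: 0.0
```

>>> {"name": "servo_tool", "arguments": {
  "deltas": [
    [[-27,7.5,-1.5,0],[-27,7.5,-1.5,0]]
  ]
}}

```text
time: 10.27
position: [0.6639, -0.1648, 0.7395]
tcp_rot: [0.645, 2.649, 0.119]
force: [0.2, -0.5, -0.2]
opening: 0.0854
grip_force: 0.0
```

```bash
python3 st.py
```

```text
10.2667 [ 0.0166  0.5617  1.384   0.2555 -1.223   2.0889  1.4053] [ 0.6639 -0.1648  0.7395] [0.6446 2.6488 0.1191] [ 0.1596 -0.4512 -0.1985] [-0.0348  0.4815 -0.0519]
[[-0.809   0.4218  0.4093]
 [ 0.4569  0.8894 -0.0136]
 [-0.3698  0.176  -0.9123]]
```

Pressing straight up works better, about 1.6° per call, so I continue with that.

>>> {"name": "servo_tool", "arguments": {
  "deltas": [
    [[-11,5,-24,0],[-11,5,-24,0]]
  ]
}}

```text
time: 10.43
position: [0.6372, -0.1585, 0.7673]
tcp_rot: [0.646, 2.618, 0.114]
force: [-0.9, -0.2, 0.4]
opening: 0.0854
grip_force: 0.0
```

>>> {"name": "servo_tool", "arguments": {
  "deltas": [
    [[-11,5,-24,0],[-11,5,-24,0]]
  ]
}}

```text
time: 10.6
position: [0.6097, -0.1498, 0.7948]
tcp_rot: [0.638, 2.586, 0.115]
force: [-0.6, -1.1, -0.6]
opening: 0.0854
grip_force: 0.0
```

>>> {"name": "servo_tool", "arguments": {
  "deltas": [
    [[-11,5,-24,0],[-11,5,-24,0]]
  ]
}}

```text
time: 10.77
position: [0.5836, -0.1414, 0.8192]
tcp_rot: [0.631, 2.555, 0.118]
force: [-0.4, -0.8, -0.6]
opening: 0.0851
grip_force: 0.0
```

>>> {"name": "servo_tool", "arguments": {
  "deltas": [
    [[-11,5,-24,0],[-11,5,-24,0]]
  ]
}}

```text
time: 10.93
position: [0.5577, -0.1342, 0.8417]
tcp_rot: [0.627, 2.523, 0.119]
force: [-0.6, -1.1, 0.0]
opening: 0.0854
grip_force: 0.0
```

>>> {"name": "servo_tool", "arguments": {
  "deltas": [
    [[-13,5,-24,0],[-13,5,-24,0]]
  ]
}}

```text
time: 11.1
position: [0.5357, -0.1294, 0.8612]
tcp_rot: [0.622, 2.491, 0.121]
force: [0.2, -2.4, 0.0]
opening: 0.0854
grip_force: 0.0
```

```bash
python3 st.py
```

```text
11.1 [-0.059   0.2785  0.8499  0.2544 -0.6298  2.0891  1.3127] [ 0.5357 -0.1294  0.8612] [0.6218 2.4911 0.1207] [ 0.2324 -2.3887  0.0001] [-0.0054  0.6225 -0.0228]
[[-0.7335  0.4063  0.5449]
 [ 0.457   0.8882 -0.047 ]
 [-0.5031  0.2145 -0.8372]]
```

>>> {"name": "servo_tool", "arguments": {
  "deltas": [
    [[-14,2,-24,0],[-14,2,-24,0]]
  ]
}}

```text
time: 11.27
position: [0.5121, -0.1349, 0.879]
tcp_rot: [0.622, 2.457, 0.118]
force: [-0.6, -1.7, 0.1]
opening: 0.0852
grip_force: 0.0
```

```bash
cat > kin.py <<'E'
from h import *
import itertools
from scipy.optimize import least_squares
np.set_printoptions(precision=4,suppress=True)
D=[([-1.2412,.3332,.0399,1.4654,-.0134,1.3433,-.0585],[.2702,.5911,.2313],[-.6684,-3.0696,.0001]),
([-1.243,1.0643,.4182,.3434,-.3863,1.7575,.0052],[.3926,.8264,.2248],[-.7116,-3.0445,-.0092]),
([-1.2716,1.2403,1.3549,.254,-1.2958,1.7979,.0913],[.4171,.8491,.1979],[-.7168,-3.0548,-.0665]),
([-1.7212,1.0211,1.3536,1.0751,-1.0176,1.6273,.4266],[.3581,.7303,.2028],[-.7163,-3.0546,-.0646]),
([-.2775,.829,1.0835,.7146,-.7913,1.8683,1.4671],[.7903,-.0967,.3721],[-.7179,-3.054,-.0679]),
([.0122,.7228,.2984,.254,-.2875,2.0895,1.183],[.7579,-.0772,.5414],[.7037,2.9812,.0815]),
([.0283,.6218,1.3842,.255,-1.2336,2.0891,1.4122],[.691,-.1701,.6991],[.6549,2.7053,.1087]),
([-.059,.2785,.8499,.2544,-.6298,2.0891,1.3127],[.5357,-.1294,.8612],[.6218,2.4911,.1207])]
def fk(q,p,sg):
    rz=lambda a:R.from_euler('z',a).as_matrix(); ry=lambda a:R.from_euler('y',a).as_matrix()
    q=np.array(q)
    h,a,b,L,y0,y7,e1,e2=p
    M=rz(sg[0]*q[0]+y0); t=np.array([0,0,h])
    M=M@ry(q[1])@rz(sg[1]*q[2]); t=t+M@[e1,0,a]
    M=M@ry(q[3])@rz(sg[2]*q[4]); t=t+M@[e2,0,b]
    M=M@ry(q[5])@rz(sg[3]*q[6]+y7); t=t+M@[0,0,L]
    return t,M
def fit():
    best=None
    for sg in itertools.product([-1,1],repeat=4):
        f=lambda p:np.concatenate([np.r_[fk(q,p,sg)[0]-x,.3*(fk(q,p,sg)[1]-R.from_rotvec(r).as_matrix()).ravel()] for q,x,r in D])
        for y7 in (0,1.57,3.14,-1.57):
            r=least_squares(f,[.34,.4,.4,.25,0,y7,0,0])
            if best is None or r.cost<best[0]: best=(r.cost,r.x,sg)
    return best
c,p,sg=fit()
LO=np.array([-2.58,-.38,-1.3,.25,-1.5,.08,-2.65]);HI=np.array([2.58,2.09,1.39,2.4,4.64,2.09,2.65])
def ik(x,M,q0):
    r=least_squares(lambda q:np.r_[fk(q,p,sg)[0]-x,.3*(fk(q,p,sg)[1]-M).ravel(),.001*(q-q0)],np.clip(q0,LO+.01,HI-.01),bounds=(LO,HI)); return r.x,r.cost
E
python3 st.py; python3 - <<'E'
from kin import *
print(c,p,sg)
s=sensors.observe(); q=s['q']; M0=R.from_rotvec(s['tcp_rot']).as_matrix(); print(fk(q,p,sg)[0]-s['position'])
a=-M0[:,2]; S=np.array([.571,.041,.115])
q0=np.array([-.1,.1,.1,2.0,0,1.2,1.2])
h=np.cross([0,0,1],a);h/=np.linalg.norm(h)
print('now phi',np.degrees(np.arctan2(-M0[:,1]@np.cross(-h,-a),M0[:,1]@-h)), h)
for d in (.0,.05,.12,.2):
  for ph in (60,0,-60):
    y=-h; x=np.cross(y,-a); Mt=np.c_[x,y,-a]@R.from_euler('z',ph,degrees=True).as_matrix()
    r,cc=ik(S+a*d,Mt,q0); print(d,ph,r,round(cc,6))
E
```

```text
11.2667 [-0.0521  0.2396  0.8163  0.2546 -0.59    2.0891  1.3147] [ 0.5121 -0.1349  0.879 ] [0.6224 2.4573 0.1178] [-0.5896 -1.7446  0.1081] [-0.0234  0.6782 -0.0822]
[[-0.7134  0.4067  0.5707]
 [ 0.4594  0.8864 -0.0574]
 [-0.5292  0.2212 -0.8192]]
0.000692435411125365 [ 0.249   0.4815  0.5059  0.3585 -0.0447  1.5274 -0.0008 -0.0092] (-1, -1, -1, -1)
[-0.0012  0.017   0.0031]
now phi 22.686855962677296 [-0.1   -0.995  0.   ]
0.0 60 [-0.1046 -0.0386 -0.0934  2.3136  0.4883  0.305  -0.1999] 2e-06
0.0 0 [-0.1593 -0.0384 -0.0395  2.3135  0.4949  0.3059  0.8415] 1e-06
0.0 -60 [-0.2124 -0.0384  0.0129  2.3135  0.5013  0.3068  1.8831] 1e-06
0.05 60 [ 0.1005 -0.1774 -0.3007  2.3288  0.2573  0.402   0.0059] 1e-06
0.05 0 [-0.1096 -0.1697 -0.1055  2.3283  0.3512  0.4124  0.9713] 1e-06
0.05 -60 [-0.2825 -0.1686  0.0556  2.3279  0.4218  0.4226  1.9574] 1e-06
0.12 60 [ 0.1614 -0.3658 -0.3479  2.3254  0.046   0.5681  0.1908] 1e-06
0.12 0 [-0.1209 -0.3421 -0.1163  2.3249  0.2386  0.5815  1.0686] 0.0
0.12 -60 [-0.3566 -0.3401  0.0794  2.3242  0.3814  0.604   1.991 ] 1e-06
0.2 60 [-0.3414 -0.38    0.007   2.2143  0.3258  0.8098 -0.0838] 0.00082
0.2 0 [-0.3415 -0.38    0.0071  2.2143  0.3259  0.8098  0.9633] 0.000819
0.2 -60 [-0.3417 -0.38    0.0072  2.2143  0.3261  0.8098  2.0104] 0.000819
```

```bash
cat > go.py <<'E'
from h import *
def d(*t):  # world targets -> tool deltas cm
    s=sensors.observe(); M=R.from_rotvec(s['tcp_rot']).as_matrix()
    for x in t: print('delta cm',np.round(M.T@(np.array(x)-s['position'])*100,2))
E
python3 - <<'E'
from kin import *; from go import d
d((.55,.045,.42),(.515,.047,.21))
s=sensors.observe();M0=R.from_rotvec(s['tcp_rot']).as_matrix();q=s['q'];x0=s['position']
for k,(x,ph) in enumerate([((.52,-.09,.75),9),((.535,-.05,.65),18),((.54,-.01,.55),27),((.55,.045,.42),37),((.54,.045,.35),37),((.53,.045,.28),37),((.515,.047,.21),37)]):
    q,cc=ik(np.array(x),M0@R.from_euler('z',ph,degrees=True).as_matrix(),q); print(x,q,cc)
E
```

```text
delta cm [29.84  7.33 38.73]
delta cm [43.55  1.44 53.92]
(0.52, -0.09, 0.75) [-0.2135 -0.1534  0.2839  1.0537  0.0284  1.6242  1.01  ] 8.96982768265841e-07
(0.535, -0.05, 0.65) [-0.2048 -0.2552  0.1681  1.3707  0.0917  1.4129  0.7472] 1.210761954154506e-07
(0.54, -0.01, 0.55) [-0.1821 -0.3194  0.0726  1.6317  0.1224  1.2254  0.493 ] 9.128876667909936e-08
(0.55, 0.045, 0.42) [-0.1548 -0.3255 -0.0535  1.8965  0.1617  0.9828  0.1704] 1.256351841720963e-07
(0.54, 0.045, 0.35) [-0.1493 -0.3398 -0.063   2.0448  0.1772  0.8512  0.1382] 2.045370956081636e-08
(0.53, 0.045, 0.28) [-0.1381 -0.3318 -0.079   2.1799  0.202   0.7109  0.0956] 2.0404498538134138e-08
(0.515, 0.047, 0.21) [-0.1154 -0.3073 -0.1142  2.309   0.2465  0.5623  0.0253] 2.4015269674600508e-08
```

>>> {"name": "servo_tool", "arguments": {
  "deltas": [
    [[2.6,0.6,3,3],[5,1.2,6,6],[7.5,1.8,9.3,9],[10,2.4,12.6,12],[12.5,3,15.9,15],[15,3.6,19.2,18],[17.5,4.2,22.5,21],[20,4.8,25.8,24],[22.5,5.4,29.1,28],[25,6,32.4,31],[27.5,6.7,35.6,34],[29.8,7.3,38.7,37]]
  ]
}}

```text
time: 12.27
position: [0.5356, -0.0058, 0.5584]
tcp_rot: [1.392, 2.178, 0.381]
force: [0.5, 0.2, -0.1]
opening: 0.0857
grip_force: 0.0
```

```bash
python3 st.py; python3 - <<'E'
from h import *; from go import d
W=cam('wrist'); cv2.imwrite('pics/w1.png',W['color'])
np.set_printoptions(precision=4,suppress=True)
for n in ['socket','knob','knob_grip','knob_lugs','post','dish']:
    for e in nets.landmark_of(n,'wrist')[:4]:
        o,v=ray(W,e['at'],'wrist'); print(n,np.round(e['at'],1),round(e['score'],2),o,v)
d((.525,.047,.25),(.515,.047,.21))
E
```

```text
12.2667 [-0.5895 -0.3675  0.2659  1.6064  0.3205  1.3269  0.1328] [ 0.5356 -0.0058  0.5584] [1.3917 2.1777 0.381 ] [ 0.4763  0.2362 -0.0976] [0.084  0.5331 0.0335]
[[-0.3344  0.7538  0.5657]
 [ 0.9011  0.4315 -0.0424]
 [-0.2761  0.4955 -0.8236]]
socket [174.   72.2] 0.64 [0.4289 0.0716 0.6543] [ 0.2576 -0.0665 -0.964 ]
knob [150.2 122.6] 0.92 [0.4289 0.0716 0.6543] [ 0.2399 -0.229  -0.9434]
knob [108.4  94.9] 0.8 [0.4289 0.0716 0.6543] [ 0.095  -0.1891 -0.9773]
knob [171.1  71. ] 0.79 [0.4289 0.0716 0.6543] [ 0.2483 -0.0661 -0.9664]
knob_grip [114.7  87.4] 0.91 [0.4289 0.0716 0.6543] [ 0.1063 -0.1636 -0.9808]
knob_grip [142.7 127.4] 0.75 [0.4289 0.0716 0.6543] [ 0.2224 -0.2489 -0.9427]
knob_grip [168.8  67.3] 0.7 [0.4289 0.0716 0.6543] [ 0.238  -0.0582 -0.9695]
knob_lugs [147.4 117.4] 0.82 [0.4289 0.0716 0.6543] [ 0.2275 -0.2173 -0.9492]
knob_lugs [174.6  71.5] 0.8 [0.4289 0.0716 0.6543] [ 0.2584 -0.0639 -0.9639]
knob_lugs [107.7  99.5] 0.6 [0.4289 0.0716 0.6543] [ 0.0971 -0.2022 -0.9745]
knob_lugs [169.2  70.2] 0.27 [0.4289 0.0716 0.6543] [ 0.2423 -0.0658 -0.968 ]
post [192.3  77. ] 0.8 [0.4289 0.0716 0.6543] [ 0.3121 -0.0605 -0.9481]
dish [ 88.5 189.9] 0.67 [0.4289 0.0716 0.6543] [ 0.1033 -0.4537 -0.8851]
dish [193.8  74.8] 0.28 [0.4289 0.0716 0.6543] [ 0.3137 -0.0528 -0.9481]
delta cm [ 14.01 -14.3   24.94]
delta cm [ 15.48 -17.04  27.64]
```

View pics/w1.png

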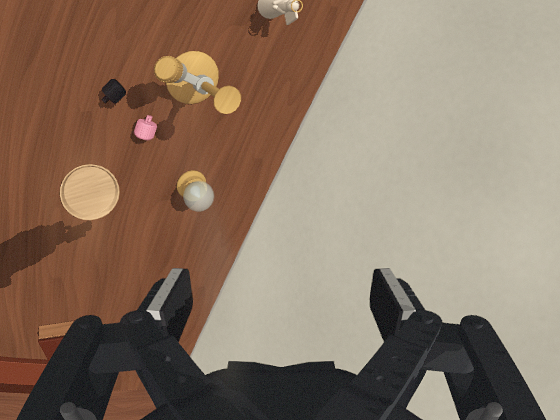

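The wrist view shows the brass knob in its socket at pixel (170,68), with the look-alikes at (112,92) and (147,128). I continue down to the standoff.

>>> {"name": "servo_tool", "arguments": {
  "deltas": [
    [[1.2,-1.2,2.1,0],[2.4,-2.4,4.2,0],[3.6,-3.6,6.3,0],[4.8,-4.8,8.4,0],[6,-6,10.5,0],[7.2,-7.2,12.6,0],[8.4,-8.4,14.7,0],[9.6,-9.6,16.8,0],[10.8,-10.8,18.9,0],[12,-12,21,0],[13,-13.2,23,0],[14,-14.3,24.9,0]]
  ]
}}

```text
time: 13.62
position: [0.5243, 0.0483, 0.2482]
tcp_rot: [1.377, 2.178, 0.379]
force: [0.7, 0.3, -0.3]
opening: 0.0852
grip_force: 0.0
```

```bash
python3 st.py; python3 - <<'E'
from h import *; from go import d
np.set_printoptions(precision=4,suppress=True)
W=cam('wrist'); cv2.imwrite('pics/w2.png',W['color'])
for n in ['socket','knob','knob_grip','knob_lugs','post']:
    for e in nets.landmark_of(n,'wrist')[:4]:
        o,v=ray(W,e['at'],'wrist'); print(n,np.round(e['at'],1),round(e['score'],2),o,v)
s=W['s'];M0=R.from_rotvec(s['tcp_rot']).as_matrix();a=-M0[:,2];h=np.cross([0,0,1],a);h/=np.linalg.norm(h)
print('phi',np.degrees(np.arctan2(-M0[:,1]@np.cross(-h,-a),M0[:,1]@-h)))
E
```

```text
13.6167 [-0.1625 -0.3189 -0.1414  2.2211  0.2772  0.6838 -0.0327] [0.5243 0.0483 0.2482] [1.3773 2.1779 0.379 ] [ 0.7047  0.3419 -0.3341] [-0.0466  0.6112 -0.0057]
[[-0.3393  0.7477  0.5708]
 [ 0.8966  0.4407 -0.0443]
 [-0.2847  0.4967 -0.8199]]
knob [113.5 202.8] 0.93 [0.4164 0.1257 0.3429] [ 0.1931 -0.4752 -0.8584]
knob [234.7 186.6] 0.71 [0.4164 0.1257 0.3429] [ 0.5237 -0.3153 -0.7914]
knob [183.2 234.1] 0.64 [0.4164 0.1257 0.3429] [ 0.4073 -0.4937 -0.7684]
knob_grip [123.9 191.4] 0.88 [0.4164 0.1257 0.3429] [ 0.2184 -0.4388 -0.8717]
knob_grip [233.5 191.9] 0.65 [0.4164 0.1257 0.3429] [ 0.5237 -0.3308 -0.7851]
knob_grip [174.9 246.1] 0.62 [0.4164 0.1257 0.3429] [ 0.3875 -0.5308 -0.7537]
knob_lugs [235.6 183.9] 0.86 [0.4164 0.1257 0.3429] [ 0.5244 -0.3071 -0.7941]
knob_lugs [183.1 230.1] 0.65 [0.4164 0.1257 0.3429] [ 0.4057 -0.4839 -0.7754]
knob_lugs [110.9 209.8] 0.56 [0.4164 0.1257 0.3429] [ 0.1885 -0.4944 -0.8486]
knob_lugs [240.9 292.3] 0.4 [0.4164 0.1257 0.3429] [ 0.5689 -0.5679 -0.5949]
post [248.5 159.5] 0.81 [0.4164 0.1257 0.3429] [ 0.5404 -0.2258 -0.8105]
phi 60.1814478198955
```

View pics/w2.png

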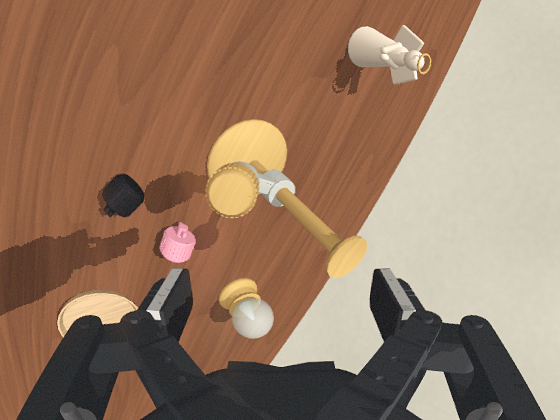

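In this view the brass head is centred at about (232,191), the post foot at (247,158) and the cup at (347,256). I combine all views.

```bash
python3 - <<'E'
from h import *; from go import d
np.set_printoptions(precision=4,suppress=True)
S=cam('side');T=cam('top');W=cam('wrist')
w1=np.array([.4289,.0716,.6543])
for n,a,b,v,w in [('grip',(263.1,193.7),(251.4,214.5),[.238,-.0582,-.9695],(233.5,191.9)),('lugs',(269,199),(250.8,208.3),[.2423,-.0658,-.968],(235.6,183.9)),('post',(299,216.1),(258.1,184.4),[.3121,-.0605,-.9481],(248.5,159.5)),('cup',(304,152),(254,157),None,(347,256))]:
    rs=[ray(S,a,'side'),ray(T,b,'top'),ray(W,w,'wrist')]
    if v: rs.append((w1,np.array(v)/np.linalg.norm(v)))
    print(n,*tri(rs))
# top disc centre in wrist: where does the TCP line meet?
print('headtop ray',ray(W,(232,191),'wrist'))
# fit circle of head from brass color
hsv=cv2.cvtColor(W['color'],cv2.COLOR_BGR2HSV); print(hsv[191,232],hsv[140,245])
E
```

```text
grip [0.556  0.0388 0.1343] [np.float64(0.0018675022861539662), np.float64(0.0019904450435578908), np.float64(0.0016451715167636388), np.float64(0.0016697790090427482)]
lugs [0.5681 0.0372 0.1129] [np.float64(0.0013961216407505311), np.float64(0.005862123088892734), np.float64(0.0009051658067907923), np.float64(0.004285996552968349)]
post [0.6417 0.031  0.0092] [np.float64(0.0031002383420801758), np.float64(0.0005863719441453643), np.float64(0.002657243639318491), np.float64(0.0006951806455593537)]
cup [0.646  0.0294 0.2002] [np.float64(0.002414531325031683), np.float64(0.002390751938276239), np.float64(0.0006345531056421307)]
headtop ray (array([0.416 , 0.1256, 0.3435]), array([ 0.5189, -0.3308, -0.7882]))
[ 19 122 239] [ 19 120 250]
```

```bash
python3 - <<'E'
from h import *; from go import d
S=np.array([.5704,.0375,.115]);a=np.array([-.5708,.0443,.8199])
d(S+.05*a,S-.003*a)
E
```

```text
delta cm [ 1.25 -3.56  8.65]
delta cm [ 1.25 -3.55 13.95]
```

>>> {"name": "servo_tool", "arguments": {
  "deltas": [
    [[0.5,-1.3,1.5,0],[1,-2.5,3.2,0],[1.2,-3.5,5,0],[1.25,-3.55,7,0],[1.25,-3.55,8.6,0],[1.25,-3.55,8.6,0]]
  ]
}}

```text
time: 14.57
position: [0.5407, 0.0391, 0.1525]
tcp_rot: [1.38, 2.182, 0.372]
force: [-0.9, 0.2, -0.4]
opening: 0.0852
grip_force: 0.0
```

```bash
python3 st.py; python3 - <<'E'
from h import *; from go import d
S=np.array([.5704,.0375,.115]);a=np.array([-.5708,.0443,.8199])
d(S-.003*a)
W=cam('wrist');cv2.imwrite('pics/w3.png',W['color'])
s=W['s'];M=R.from_rotvec(s['tcp_rot']).as_matrix()
for n in ['knob_grip','knob_lugs','socket']:
    for e in nets.landmark_of(n,'wrist')[:3]:
        o,v=ray(W,e['at'],'wrist'); o=M.T@(o-s['position']);v=M.T@v
        print(n,np.round(e['at']),round(e['score'],2),[np.round((o+v*(z-o[2])/v[2])*1000,1) for z in (.02,.03,.04,.05)])
E
```

```text
14.5667 [-0.0986 -0.1652 -0.1812  2.3162  0.4127  0.4514 -0.1663] [0.5407 0.0391 0.1525] [1.3796 2.1825 0.3725] [-0.8707  0.2214 -0.3837] [0.1042 0.6528 0.0073]
[[-0.3408  0.751   0.5656]
 [ 0.8961  0.4415 -0.0463]
 [-0.2845  0.491  -0.8234]]
delta cm [-0.09  0.32  5.08]
knob_grip [282. 249.] 0.93 [array([ 3.8,  1.2, 20. ]), array([-0.9,  1.3, 30. ]), array([-5.5,  1.3, 40. ]), array([-10.1,   1.3,  50. ])]
knob_grip [121. 233.] 0.65 [array([ 12.3, -93.6,  20. ]), array([  8.2, -99.4,  30. ]), array([   4.1, -105.1,   40. ]), array([  -0. , -110.9,   50. ])]
knob_grip [189. 289.] 0.61 [array([-23.2, -54.4,  20. ]), array([-29.5, -57.8,  30. ]), array([-35.7, -61.2,  40. ]), array([-42. , -64.6,  50. ])]
knob_lugs [107. 254.] 0.77 [array([  -2.3, -106.3,   20. ]), array([  -7.2, -112.9,   30. ]), array([ -12.2, -119.4,   40. ]), array([ -17.2, -126. ,   50. ])]
knob_lugs [199. 275.] 0.73 [array([-13.3, -47.1,  20. ]), array([-19., -50.,  30.]), array([-24.7, -53. ,  40. ]), array([-30.3, -55.9,  50. ])]
```

View pics/w3.png

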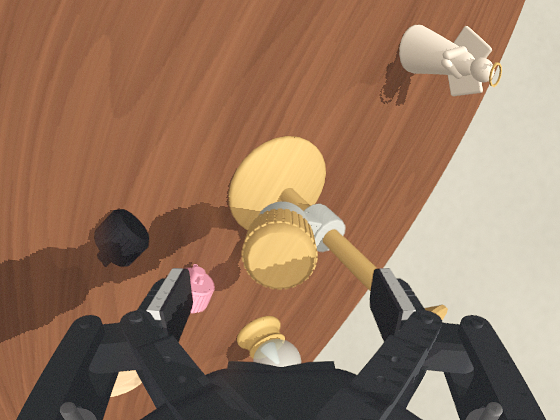

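The head sits between the fingers, its face centred at (279,253), about 1–2 mm off the tool axis. I descend and grip.

>>> {"name": "servo_tool", "arguments": {
  "deltas": [
    [[0.1,0.2,1,0],[0.1,0.2,2,0],[0.1,0.2,3,0],[0.1,0.2,4,0],[0.1,0.2,4.7,0],[0.1,0.2,5,0],[0.1,0.2,5,0]]
  ]
}}

```text
time: 15.35
position: [0.5703, 0.0391, 0.1146]
tcp_rot: [1.378, 2.18, 0.375]
force: [-0.5, -0.2, 0.3]
opening: 0.0852
grip_force: 0.0
```

>>> {"name": "servo_tool", "arguments": {
  "deltas": [
    [[0,0,0,0],[0,0,0,0],[0,0,0,0],[0,0,0,0],[0,0,0,0],[0,0,0,0],[0,0,0,0],[0,0,0,0]]
  ],
  "claw": 255,
  "squeeze": 90
}}

```text
time: 16.02
position: [0.569, 0.0383, 0.114]
tcp_rot: [1.379, 2.181, 0.372]
force: [-15.1, -1.9, 12.3]
opening: 0.0401
grip_force: 88.1
```

```bash
python3 st.py
```

```text
16.0167 [-0.0627 -0.0369 -0.2054  2.2999  0.5742  0.3565 -0.3157] [0.569  0.0383 0.114 ] [1.3792 2.1809 0.3719] [-15.0709  -1.881   12.2571] [-0.3314  1.8302 -0.3805]
[[-0.3398  0.7507  0.5666]
 [ 0.896   0.4414 -0.0475]
 [-0.2857  0.4915 -0.8227]]
```

Gripped firmly with a modest side force. Now the break-loose twist, negative about tool z (counter-clockwise from outside).

>>> {"name": "servo_tool", "arguments": {
  "deltas": [
    [[0,0,0,-5],[0,0,0,-10],[0,0,0,-15],[0,0,0,-20],[0,0,0,-25],[0,0,0,-30],[0,0,0,-35],[0,0,0,-40]]
  ]
}}

```text
time: 16.68
position: [0.5679, 0.0333, 0.1135]
tcp_rot: [0.546, 2.483, 0.094]
force: [-28.1, -17.4, 25.3]
opening: 0.0398
grip_force: 89.6
```

```bash
python3 st.py; python3 -c "
from h import *
W=cam('wrist');cv2.imwrite('pics/w4.png',W['color'][60:340,140:420])"
```

```text
16.6833 [-0.0877 -0.0392 -0.1745  2.302   0.5771  0.3619  0.3841] [0.5679 0.0333 0.1135] [0.546  2.4829 0.0944] [-28.0541 -17.4076  25.2945] [-3.0397  2.6599 -2.9129]
[[-0.7426  0.3617  0.5637]
 [ 0.4035  0.9134 -0.0546]
 [-0.5346  0.1869 -0.8242]]
```

View pics/w4.png

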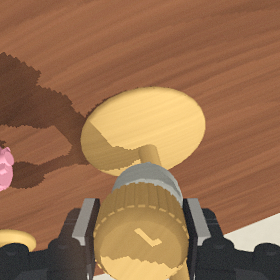

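```bash
python3 -c "
import cv2,numpy as np
a=cv2.imread('pics/w3.png')[205:305,230:330];b=cv2.imread('pics/w4.png')[170:270,90:190]
c=cv2.imread('pics/w2.png')[155:225,198:268]
cv2.imwrite('pics/c1.png',np.hstack([cv2.resize(x,(266,266),interpolation=cv2.INTER_CUBIC) for x in (c,a,b)]))"
```

```text
(no output)
```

View pics/c1.png

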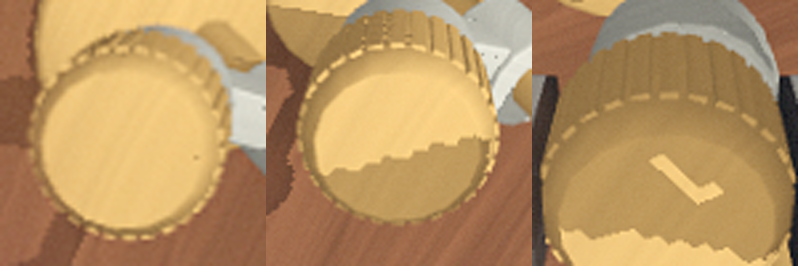

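```bash
python3 - <<'E'
from h import *
W=cam('wrist')
s=W['s'];M=R.from_rotvec(s['tcp_rot']).as_matrix();print(s['force'],M.T@s['force'],M.T@s['torque'])
for n in ['knob_grip','knob','knob_lugs','socket']:
    for e in nets.landmark_of(n,'wrist')[:3]:
        o,v=ray(W,e['at'],'wrist'); o=M.T@(o-s['position']);v=M.T@v
        print(n,np.round(e['at']),round(e['score'],2),[np.round((o+v*(z-o[2])/v[2])*1000,1) for z in (-.031,-.016,0,.008)])
# knob & socket from outside
S=cam('side');T=cam('top')
for n in ['knob_grip','socket','knob_lugs']:
    print(n,[np.round(e['at'],1) for e in nets.landmark_of(n,'side')[:3]],[np.round(e['at'],1) for e in nets.landmark_of(n,'top')[:3]])
E
```

```text
[-27.29916492 -16.85648974  23.74680943] [  0.92018948 -20.82936859 -34.03802675] [4.63398236 0.63472487 0.36002962]
knob_grip [282. 295.] 0.74 [array([  6.7,   1. , -31. ]), array([ -3. ,   1.1, -16. ]), array([-13.3,   1.2,   0. ]), array([-18.5,   1.2,   8. ])]
knob_grip [104. 122.] 0.6 [array([ 77.1, -65.8, -31. ]), array([ 76.9, -74.7, -16. ]), array([ 76.7, -84.1,   0. ]), array([ 76.6, -88.9,   8. ])]
knob_grip [124. 229.] 0.59 [array([ 34.5, -62.5, -31. ]), array([ 28.5, -71. , -16. ]), array([ 22.2, -80. ,   0. ]), array([ 19. , -84.5,   8. ])]
knob [280. 278.] 0.88 [array([ 14.7,   0.3, -31. ]), array([  6.1,   0.3, -16. ]), array([-3. ,  0.3,  0. ]), array([-7.6,  0.3,  8. ])]
knob [ 80. 131.] 0.88 [array([ 75., -78., -31.]), array([ 74.5, -88.5, -16. ]), array([ 73.9, -99.7,   0. ]), array([  73.7, -105.3,    8. ])]
knob [141. 222.] 0.59 [array([ 37.6, -54.2, -31. ]), array([ 32.1, -61.5, -16. ]), array([ 26.2, -69.3,   0. ]), array([ 23.3, -73.2,   8. ])]
knob_lugs [ 71. 132.] 0.94 [array([ 74.9, -82.2, -31. ]), array([ 74.4, -93.3, -16. ]), array([  73.9, -105.1,    0. ]), array([  73.6, -111. ,    8. ])]
knob_lugs [278. 271.] 0.79 [array([ 17.8,  -0.7, -31. ]), array([  9.6,  -0.8, -16. ]), array([ 0.9, -1. ,  0. ]), array([-3.5, -1. ,  8. ])]
knob_lugs [142. 219.] 0.65 [array([ 38.8, -53.4, -31. ]), array([ 33.4, -60.6, -16. ]), array([ 27.7, -68.3,   0. ]), array([ 24.9, -72.1,   8. ])]
knob_grip [array([261.6, 268. ]), array([316.4, 266.8]), array([267.4, 194. ])] [array([255.2, 212.3]), array([289.2, 247.8]), array([316., 211.])]
socket [array([266. , 195.3])] [array([253.6, 211. ])]
knob_lugs [array([265.8, 283. ]), array([305., 261.]), array([273.6, 198.8])] [array([252.9, 209. ]), array([312.2, 210.2]), array([303.6, 254.2])]
```

The force shows the tool axis is a few mm off the knob's axis. I ease sideways and outward to relieve it, and turn on a little.

>>> {"name": "servo_tool", "arguments": {
  "deltas": [
    [[0,-0.2,-0.1,0],[0,-0.4,-0.2,0],[0,-0.4,-0.2,-5],[0,-0.4,-0.2,-10]]
  ]
}}

```text
time: 17.72
position: [0.566, 0.0332, 0.1138]
tcp_rot: [0.321, 2.519, 0.032]
force: [-1.7, -4.1, -4.9]
opening: 0.0401
grip_force: 96.5
```

```bash
cat > f.py <<'E'
from h import *
np.set_printoptions(precision=4,suppress=True)
s=sensors.observe();M=R.from_rotvec(s['tcp_rot']).as_matrix();a=-M[:,2];h=np.cross([0,0,1],a);h/=np.linalg.norm(h)
print(s['time'],'tool F',M.T@s['force'],'T',M.T@s['torque'],s['position'],'q7',s['q'][6],'z',M[:,2],'phi',np.degrees(np.arctan2(-M[:,1]@np.cross(-h,-a),M[:,1]@-h)),s['opening'],s['grip_force'])
E
python3 f.py
```

```text
17.7167 tool F [ 3.1786 -4.8167  3.279 ] T [1.2338 1.2406 0.0031] [0.566  0.0332 0.1138] q7 0.5788914161817061 z [ 0.5649 -0.0491 -0.8237] phi 9.5598210295708 0.04005834655148436 96.50449275970459
```

>>> {"name": "servo_tool", "arguments": {
  "deltas": [
    [[0,0,0,-6],[0,0,0,-12],[0,0,0,-18],[0,0,0,-24],[0,0,0,-30],[0,0,0,-36],[0,0,0,-42],[0,0,0,-48]]
  ]
}}

```text
time: 18.38
position: [0.5671, 0.0351, 0.1146]
tcp_rot: [-0.743, 2.453, -0.293]
force: [2.9, -0.9, -5.7]
opening: 0.0399
grip_force: 96.1
```

```bash
python3 f.py
```

```text
18.3833 tool F [ 1.0469 -0.055   6.3886] T [-0.1441  0.685   0.0886] [0.5671 0.0351 0.1146] q7 1.4139471868636844 z [ 0.567  -0.0463 -0.8224] phi -38.363952479474584 0.03992911058872908 96.08373284339905
```

>>> {"name": "servo_tool", "arguments": {
  "deltas": [
    [[0,0,0,-4],[0,0,0,-8],[0,0,0,-12],[0,0,0,-15],[0,0,0,-18],[0,0,0,-18]]
  ]
}}

```text
time: 18.88
position: [0.5668, 0.035, 0.1144]
tcp_rot: [-1.126, 2.333, -0.41]
force: [-1.7, -1.2, -3.3]
opening: 0.0398
grip_force: 96.1
```

```bash
python3 f.py
```

```text
18.8833 tool F [2.9131 1.945  1.8047] T [-0.6874  0.9031 -0.0129] [0.5668 0.035  0.1144] q7 1.7237518227999151 z [ 0.5665 -0.0465 -0.8227] phi -56.236911769315775 0.039829632582352024 96.10034108161926
```

>>> {"name": "servo_tool", "arguments": {
  "deltas": [
    [[0,0,0,-3],[0,0,0,-6],[0,0,0,-6]]
  ]
}}

```text
time: 19.13
position: [0.5667, 0.0347, 0.1143]
tcp_rot: [-1.249, 2.282, -0.447]
force: [-2.9, -2.8, -0.9]
opening: 0.0402
grip_force: 96.3
```

```bash
python3 f.py
```

```text
19.1333 tool F [ 3.9867  0.95   -0.8124] T [-0.9199  1.1351  0.3832] [0.5667 0.0347 0.1143] q7 1.8257500530526818 z [ 0.5662 -0.0468 -0.8229] phi -62.106143589685125 0.04017421422910369 96.28712296485901
```

>>> {"name": "servo_tool", "arguments": {
  "deltas": [
    [[0,0,0,-2],[0,0,0,-4],[0,0,0,-4]]
  ]
}}

```text
time: 19.38
position: [0.5668, 0.0347, 0.1143]
tcp_rot: [-1.328, 2.246, -0.47]
force: [-3.9, -2.8, -1.5]
opening: 0.0398
grip_force: 96.4
```

```bash
python3 f.py
```

```text
19.3833 tool F [ 4.4107  2.2728 -0.8226] T [-0.9978  1.2349  1.0415] [0.5668 0.0347 0.1143] q7 1.892653159746357 z [ 0.5663 -0.0467 -0.8229] phi -65.91384703569224 0.03979204147169812 96.4105224609375
```

It's against the stop: resistance rose from 0.38 to 1.04 N·m. I back off a few degrees and draw straight out.

>>> {"name": "servo_tool", "arguments": {
  "deltas": [
    [[0,0,0,3],[0,0,0,6],[0,0,-0.3,6],[0,0,-0.7,6],[0,0,-1.2,6]]
  ]
}}

```text
time: 19.8
position: [0.5605, 0.0363, 0.125]
tcp_rot: [-1.209, 2.298, -0.434]
force: [0.0, -0.5, -1.8]
opening: 0.0398
grip_force: 96.3
```

```bash
python3 f.py
```

```text
19.8 tool F [0.8814 0.6111 1.522 ] T [-0.7099  0.4256  0.0696] [0.5605 0.0363 0.125 ] q7 1.828444794417065 z [ 0.5676 -0.0454 -0.8221] phi -60.06708618667938 0.03983785844211138 96.26253962516785
```

>>> {"name": "servo_tool", "arguments": {
  "deltas": [
    [[0,0,-1,0],[0,0,-2,0],[0,0,-3.2,0],[0,0,-4.5,0],[0,0,-5.5,0]]
  ]
}}

```text
time: 20.22
position: [0.5297, 0.0396, 0.1722]
tcp_rot: [-1.208, 2.294, -0.434]
force: [-0.0, 0.1, -2.3]
opening: 0.0399
grip_force: 96.3
```

```bash
python3 f.py; python3 - <<'E'
from kin import *; from go import d
s=sensors.observe();M0=R.from_rotvec(s['tcp_rot']).as_matrix();q=s['q']
W=[((.53,.0,.2),12),((.535,-.08,.21),24),((.53,-.16,.21),40),((.53,-.22,.2),60),((.515,-.268,.15),60),((.513,-.268,.08),60),((.513,-.268,.03),60),((.513,-.268,.02),60)]
d(*[w[0] for w in W])
for x,ph in W:
    q,cc=ik(np.array(x),M0@R.from_euler('z',ph,degrees=True).as_matrix(),q); print(x,q,round(cc,7))
E
```

```text
20.2167 tool F [0.5639 1.2432 1.9126] T [-0.7199  0.3435 -0.0056] [0.5297 0.0396 0.1722] q7 1.9436764345008253 z [ 0.57   -0.044  -0.8204] phi -59.939835379175584 0.03986950353037692 96.26296162605286
delta cm [ 2.48 -3.59 -2.09]
delta cm [ 8.61 -8.85 -2.28]
delta cm [ 15.49 -12.95  -2.21]
delta cm [ 20.77 -15.78  -1.13]
delta cm [ 26.91 -14.96   2.33]
delta cm [ 29.01 -11.36   7.96]
delta cm [30.44 -8.89 12.06]
delta cm [30.72 -8.39 12.88]
(0.53, 0.0, 0.2) [-0.2054 -0.2742  0.1014  2.3075  0.2108  0.511   2.08  ] 0.0
(0.535, -0.08, 0.21) [-0.1907 -0.2706  0.2912  2.2751  0.0602  0.5192  2.194 ] 0.0
(0.53, -0.16, 0.21) [-0.1648 -0.2407  0.4682  2.24   -0.1134  0.5335  2.2478] 0.0
(0.53, -0.22, 0.2) [-0.1275 -0.1648  0.584   2.1988 -0.3079  0.5442  2.1906] 0.0
(0.515, -0.268, 0.15) [-0.0903 -0.0456  0.7004  2.2207 -0.6227  0.5161  2.5908] 1e-07
(0.513, -0.268, 0.08) [ 1.6624  0.1606 -1.0855  2.2825 -0.6084  0.3198  2.65  ] 3.2e-06
(0.513, -0.268, 0.03) [ 1.5326  0.3027 -0.9741  2.3105 -0.5388  0.1691  2.65  ] 0.0
(0.513, -0.268, 0.02) [ 1.5153  0.3319 -0.9586  2.3145 -0.5231  0.1399  2.6491] 0.0
```

```bash
python3 - <<'E'
from kin import *
s=sensors.observe();M0=R.from_rotvec(s['tcp_rot']).as_matrix()
for ph in (0,30,60,90,120):
  out=set()
  for j1 in (0,.4,.8):
   for j5 in (-.5,0,.5,1,2,3):
    for j7 in (0,1.,2.):
     q,cc=ik(np.array([.513,-.268,.025]),M0@R.from_euler('z',ph,degrees=True).as_matrix(),np.array([j1,0.2,0,2.3,j5,.3,j7]))
     if cc<3e-5: out.add(tuple(np.round(q,1)))
  print(ph,[ [float(v) for v in o] for o in list(out)[:7]])
E
```

```text
0 [[1.7, 0.5, -1.2, 2.3, 0.6, 0.2, 2.6], [-0.5, 0.6, 1.3, 2.3, 4.6, 0.9, -1.9], [1.8, 0.6, -1.3, 2.3, 0.9, 0.2, 2.4], [1.8, 0.5, -1.2, 2.3, 0.8, 0.2, 2.5], [1.8, 0.6, -1.3, 2.3, 1.0, 0.2, 2.3], [1.8, 0.5, -1.3, 2.3, 0.8, 0.2, 2.4], [0.7, 0.2, -0.1, 2.3, -1.2, 0.3, -2.0]]
30 [[1.7, 0.5, -1.2, 2.3, 0.7, 0.2, 2.1], [1.8, 0.6, -1.3, 2.3, 0.9, 0.2, 1.8], [1.7, 0.4, -1.2, 2.3, 0.3, 0.1, 2.4], [1.7, 0.5, -1.2, 2.3, 0.6, 0.2, 2.1], [1.7, 0.4, -1.2, 2.3, 0.4, 0.1, 2.4], [1.8, 0.6, -1.3, 2.3, 1.0, 0.2, 1.8], [1.7, 0.4, -1.1, 2.3, 0.1, 0.1, 2.6]]
60 [[1.8, 0.6, -1.3, 2.3, 0.9, 0.2, 1.3], [1.6, 0.4, -1.1, 2.3, -0.1, 0.1, 2.3], [1.8, 0.5, -1.2, 2.3, 0.8, 0.2, 1.4], [1.5, 0.3, -1.0, 2.3, -0.5, 0.2, 2.6], [1.7, 0.4, -1.1, 2.3, 0.2, 0.1, 2.0], [1.8, 0.5, -1.3, 2.3, 0.9, 0.2, 1.4], [1.7, 0.4, -1.1, 2.3, 0.0, 0.1, 2.1]]
90 [[1.8, 0.6, -1.3, 2.3, 1.0, 0.2, 0.8], [1.8, 0.6, -1.3, 2.3, 1.0, 0.2, 0.7], [1.1, 0.2, -0.5, 2.3, -1.1, 0.3, 2.6], [1.8, 0.5, -1.2, 2.3, 0.7, 0.2, 1.0], [1.8, 0.6, -1.3, 2.3, 0.9, 0.2, 0.8], [1.7, 0.4, -1.2, 2.3, 0.3, 0.1, 1.4], [0.9, 0.2, -0.3, 2.3, -1.1, 0.3, 2.6]]
120 [[1.0, 0.2, -0.4, 2.3, -1.1, 0.3, 2.1], [0.7, 0.2, -0.1, 2.3, -1.2, 0.3, 2.2], [1.7, 0.5, -1.2, 2.3, 0.5, 0.2, 0.6], [0.5, 0.2, 0.1, 2.3, -1.3, 0.4, 2.2], [1.8, 0.6, -1.3, 2.3, 1.0, 0.2, 0.2], [0.6, 0.2, 0.0, 2.3, -1.2, 0.3, 2.2], [1.8, 0.5, -1.3, 2.3, 0.8, 0.2, 0.4]]
```

>>> {"name": "servo_tool", "arguments": {
  "deltas": [
    [[0.4,-0.6,-0.4,6.7],[0.8,-1.2,-0.8,13.4],[1.4,-2,-1.3,20],[2,-2.9,-1.7,26.7],[2.5,-3.6,-2.1,33.3],[3.4,-4.4,-2.2,40],[4.4,-5.2,-2.3,46.7],[5.3,-6,-2.3,53.3],[6.1,-6.7,-2.3,60],[7,-7.4,-2.3,66.7],[7.8,-8.1,-2.3,73.3],[8.6,-8.8,-2.3,80]]
  ]
}}

```text
time: 21.22
position: [0.5348, -0.0806, 0.2094]
tcp_rot: [0.544, 2.477, 0.109]
force: [-0.4, 0.2, -1.6]
opening: 0.0396
grip_force: 96.3
```

```bash
python3 f.py; python3 - <<'E'
from kin import *; from go import d
s=sensors.observe();M0=R.from_rotvec(s['tcp_rot']).as_matrix();q=s['q'];print(q)
W=[((.535,-.1,.21),40),((.535,-.12,.21),80),((.53,-.16,.21),120),((.53,-.22,.21),160),((.52,-.268,.2),160),((.515,-.268,.15),160),((.513,-.268,.08),160),((.513,-.268,.02),160)]
d(*[w[0] for w in W])
for x,ph in W:
    q,cc=ik(np.array(x),M0@R.from_euler('z',ph,degrees=True).as_matrix(),q); print(x,q,round(cc,7))
E
```

```text
21.2167 tool F [ 1.2057 -0.2798  1.0752] T [ 0.3004  0.7459 -0.0587] [ 0.5348 -0.0806  0.2094] q7 1.178057323044974 z [ 0.57   -0.045  -0.8204] phi 20.27522053565156 0.039596897813375664 96.29644274711609
[ 0.049  -0.2642  0.0095  2.2655  0.0272  0.5318  1.1781]
delta cm [-0.83 -1.76  0.05]
delta cm [-1.64 -3.58  0.14]
delta cm [-2.9  -7.41  0.04]
delta cm [ -5.33 -12.89   0.31]
delta cm [ -6.01 -17.82   0.77]
delta cm [ -2.96 -18.99   4.59]
delta cm [  0.95 -20.45  10.22]
delta cm [  4.17 -21.64  15.14]
(0.535, -0.1, 0.21) [ 0.1591 -0.2474  0.0349  2.2672 -0.1672  0.5253  0.756 ] 1e-07
(0.535, -0.12, 0.21) [ 0.2873 -0.2341 -0.0301  2.257  -0.2628  0.5364  0.1853] 2e-07
(0.53, -0.16, 0.21) [ 0.4072 -0.2116 -0.0401  2.2391 -0.3731  0.5623 -0.3284] 1e-07
(0.53, -0.22, 0.21) [ 0.5122 -0.1463 -0.0078  2.1855 -0.4784  0.6005 -0.8201] 1e-07
(0.52, -0.268, 0.2) [ 0.548  -0.0916  0.0655  2.159  -0.5569  0.6222 -0.655 ] 0.0
(0.515, -0.268, 0.15) [ 0.5456 -0.0348  0.0756  2.2206 -0.6713  0.5302 -0.5172] 0.0
(0.513, -0.268, 0.08) [ 0.5767  0.0801  0.046   2.2792 -0.9275  0.412  -0.2349] 1e-07
(0.513, -0.268, 0.02) [ 0.6415  0.2045 -0.0249  2.3049 -1.2575  0.3327  0.1202] 1e-07
```

>>> {"name": "servo_tool", "arguments": {
  "deltas": [
    [[-0.2,-0.6,0,6.7],[-0.5,-1.2,0,13.4],[-0.7,-1.8,0,20],[-1,-2.5,0,26.7],[-1.2,-3.1,0,33.3],[-1.5,-3.7,0,40],[-1.7,-4.3,0,46.7],[-1.9,-4.9,0,53.3],[-2.2,-5.5,0,60],[-2.4,-6.1,0,66.7],[-2.7,-6.7,0,73.3],[-2.9,-7.4,0,80]]
  ]
}}

```text
time: 22.22
position: [0.5303, -0.1597, 0.2107]
tcp_rot: [2.111, 1.627, 0.62]
force: [0.0, 0.4, -2.5]
opening: 0.0399
grip_force: 96.3
```

>>> {"name": "servo_tool", "arguments": {
  "deltas": [
    [[-0.9,0.1,0,6.7],[-1.8,0.2,0.1,13.4],[-2.7,0.3,0.1,20],[-3.6,0.4,0.2,26.7],[-4.5,0.5,0.2,33.3],[-5.4,0.6,0.3,40],[-6.3,0.7,0.4,46.7],[-7.2,0.8,0.4,53.3],[-8.1,0.9,0.5,60],[-9,1,0.6,66.7],[-9.9,1.1,0.7,73.3],[-10.8,1.2,0.7,80]]
  ]
}}

```text
time: 23.22
position: [0.5199, -0.2681, 0.2006]
tcp_rot: [2.973, -0.123, 0.933]
force: [-0.0, 1.4, -1.4]
opening: 0.0399
grip_force: 96.3
```

```bash
python3 f.py; python3 - <<'E'
from h import *; from go import d
np.set_printoptions(precision=4,suppress=True)
W=cam('wrist');cv2.imwrite('pics/w5.png',W['color']);T=cam('top');S=cam('side')
for c,I in (('wrist',W),('top',T),('side',S)):
    for n in ('dish','knob_grip','knob_lugs'):
        for e in nets.landmark_of(n,c)[:3]:
            o,v=ray(I,e['at'],c); print(c,n,np.round(e['at']),round(e['score'],2),'z0',o+v*(-o[2])/v[2])
d((.515,-.268,.12),(.513,-.268,.03))
E
```

```text
23.2167 tool F [-0.893  -1.4205  1.054 ] T [ 0.0558 -0.8641  0.0145] [ 0.5199 -0.2681  0.2006] q7 -0.7485692291140529 z [ 0.5696 -0.0461 -0.8206] phi -179.87399856828853 0.0399250268137228 96.29592418670654
wrist knob_grip [ 88. 312.] 0.73 z0 [ 0.5022 -0.0262  0.    ]
wrist knob_grip [129. 238.] 0.71 z0 [ 0.5944 -0.0863 -0.    ]
wrist knob_lugs [111. 242.] 0.86 z0 [ 0.5896 -0.06    0.    ]
wrist knob_lugs [ 62. 210.] 0.72 z0 [0.6399 0.0272 0.    ]
wrist knob_lugs [280. 271.] 0.64 z0 [ 0.5433 -0.2689  0.    ]
top dish [405. 246.] 0.92 z0 [ 0.5087 -0.2696  0.    ]
top knob_grip [290. 248.] 0.85 z0 [ 0.5068 -0.0338  0.    ]
top knob_grip [432. 232.] 0.83 z0 [ 0.5352 -0.3261  0.    ]
top knob_grip [320. 208.] 0.67 z0 [ 0.5906 -0.0971  0.    ]
top knob_lugs [304. 253.] 0.92 z0 [ 0.497  -0.0626  0.    ]
top knob_lugs [309. 208.] 0.78 z0 [ 0.5902 -0.0744  0.    ]
top knob_lugs [429. 226.] 0.66 z0 [ 0.5471 -0.321   0.    ]
side dish [345. 359.] 0.75 z0 [ 0.5086 -0.2656  0.    ]
side knob_grip [364. 298.] 0.61 z0 [ 0.6216 -0.1977  0.    ]
side knob_lugs [368. 301.] 0.64 z0 [ 0.622  -0.2072  0.    ]
delta cm [-4.86  0.06  6.29]
delta cm [-10.15   0.07  13.57]
```

View pics/w5.png

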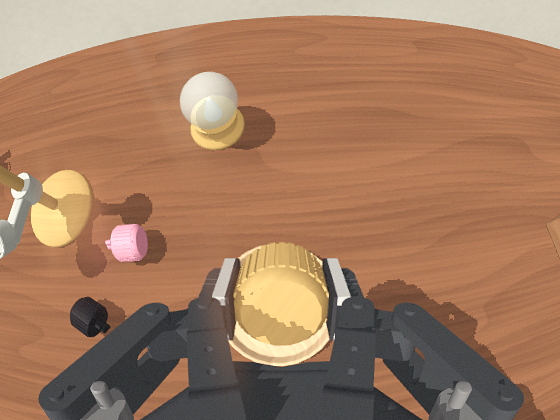

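The knob is held between the pads, centred over the dish at about (283,303). The igloo and angel are out of this view, and the globe is untouched. I lower in two stages.

>>> {"name": "servo_tool", "arguments": {
  "deltas": [
    [[-0.9,0,1.3,0],[-1.8,0,2.6,0],[-2.7,0,3.9,0],[-3.6,0,5.2,0],[-4.5,0,6.5,0],[-5.4,0,7.7,0],[-6.3,0,8.9,0],[-7.2,0,10.1,0],[-8,0,11.2,0],[-8.8,0,12.3,0],[-9.3,0,13,0],[-9.5,0,13.4,0]]
  ]
}}

```text
time: 24.82
position: [0.5167, -0.2675, 0.0335]
tcp_rot: [2.975, -0.119, 0.927]
force: [0.4, -0.1, -0.8]
opening: 0.0401
grip_force: 96.3
```

```bash
python3 f.py; python3 - <<'E'
from go import *
s=sensors.observe();print(s['q'],s['force']); d((.517,-.268,.025),(.517,-.268,.015))
E
```

```text
24.8167 tool F [-0.1594  0.0736  0.9044] T [ 0.0058 -0.8857  0.0003] [ 0.5167 -0.2675  0.0335] q7 -0.03330736603012279 z [ 0.5664 -0.0452 -0.8229] phi -179.9905188507575 0.04005512950742444 96.27063274383545
[ 0.60090437  0.1779841  -0.03464555  2.29213831 -1.13976225  0.29132772
 -0.03330737] [ 0.37560535 -0.10380424 -0.83477461]
delta cm [-0.46  0.04  0.72]
delta cm [-1.03  0.04  1.54]
```

>>> {"name": "servo_tool", "arguments": {
  "deltas": [
    [[-0.15,0,0.2,0],[-0.3,0,0.42,0],[-0.46,0,0.66,0],[-0.46,0,0.66,0]]
  ]
}}

```text
time: 25.15
position: [0.5173, -0.2678, 0.0268]
tcp_rot: [2.973, -0.118, 0.929]
force: [-0.2, 0.2, -1.8]
opening: 0.04
grip_force: 96.3
```

>>> {"name": "servo_tool", "arguments": {
  "deltas": [
    [[-0.06,0,0.08,0],[-0.11,0,0.16,0],[-0.17,0,0.25,0],[-0.17,0,0.25,0]]
  ]
}}

```text
time: 25.48
position: [0.5173, -0.2678, 0.0239]
tcp_rot: [2.973, -0.119, 0.929]
force: [0.4, 0.3, -1.9]
opening: 0.0398
grip_force: 96.3
```

>>> {"name": "servo_tool", "arguments": {
  "deltas": [
    [[-0.06,0,0.08,0],[-0.11,0,0.16,0],[-0.11,0,0.16,0]]
  ]
}}

```text
time: 25.73
position: [0.5173, -0.2678, 0.0218]
tcp_rot: [2.974, -0.119, 0.929]
force: [-0.1, 0.3, -1.8]
opening: 0.0398
grip_force: 96.3
```

>>> {"name": "servo_tool", "arguments": {
  "deltas": [
    [[-0.06,0,0.08,0],[-0.11,0,0.16,0],[-0.11,0,0.16,0]]
  ]
}}

```text
time: 25.98
position: [0.5172, -0.2678, 0.0199]
tcp_rot: [2.974, -0.119, 0.929]
force: [-0.4, -0.4, -1.8]
opening: 0.0401
grip_force: 96.3
```

>>> {"name": "servo_tool", "arguments": {
  "deltas": [
    [[-0.06,0,0.08,0],[-0.09,0,0.13,0],[-0.09,0,0.13,0]]
  ]
}}

```text
time: 26.23
position: [0.5175, -0.2679, 0.0187]
tcp_rot: [2.973, -0.119, 0.93]
force: [-2.1, 0.7, 1.1]
opening: 0.0397
grip_force: 96.2
```

>>> {"name": "servo_tool", "arguments": {
  "deltas": [
    [[-0.06,0,0.08,0],[-0.09,0,0.13,0],[-0.09,0,0.13,0]]
  ]
}}

```text
time: 26.48
position: [0.518, -0.2681, 0.018]
tcp_rot: [2.972, -0.118, 0.932]
force: [-7.1, 2.2, 13.0]
opening: 0.0402
grip_force: 97.7
```

Contact felt. I ease the press, then open partially.

>>> {"name": "servo_tool", "arguments": {
  "deltas": [
    [[0.05,0,-0.07,0],[0.05,0,-0.07,0]]
  ],
  "squeeze": 20
}}

```text
time: 26.65
position: [0.5178, -0.2681, 0.0185]
tcp_rot: [2.973, -0.118, 0.931]
force: [-1.6, 0.8, 4.3]
opening: 0.0402
grip_force: 97.2
```

>>> {"name": "servo_tool", "arguments": {
  "deltas": [
    [[0,0,0,0],[0,0,0,0],[0,0,0,0],[0,0,0,0],[0,0,0,0]]
  ],
  "claw": 85
}}

```text
time: 27.07
position: [0.5173, -0.2678, 0.0176]
tcp_rot: [2.974, -0.119, 0.929]
force: [-0.3, 0.5, 0.1]
opening: 0.0565
grip_force: 0.0
```

```bash
python3 f.py; python3 -c "
from h import *
W=cam('wrist');cv2.imwrite('pics/w6.png',W['color'])"
```

```text
27.0667 tool F [-0.2287 -0.4626 -0.3242] T [-0.0548 -0.6256 -0.0111] [ 0.5173 -0.2678  0.0176] q7 0.09800754190257954 z [ 0.5675 -0.0456 -0.8221] phi 179.97969517515372 0.05651894354602933 0.0
```

View pics/w6.png

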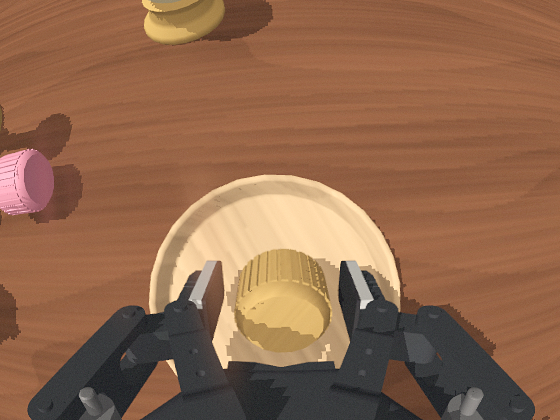

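The knob rests in the dish, head at (283,300), with the fingers clear on both sides. I withdraw along the tool axis.

>>> {"name": "servo_tool", "arguments": {
  "deltas": [
    [[0,0,-0.8,0],[0,0,-1.8,0],[0,0,-3,0],[0,0,-4.5,0],[0,0,-6,0],[0,0,-7.5,0],[0,0,-9,0],[1.5,0,-11,0],[3,0,-13,0],[3,0,-13,0]]
  ]
}}

```text
time: 27.95
position: [0.47, -0.2656, 0.1471]
tcp_rot: [2.967, -0.118, 0.937]
force: [0.7, -1.2, 0.8]
opening: 0.0571
grip_force: 0.0
```

```bash
python3 f.py; python3 -c "
from h import *
W=cam('wrist');S=cam('side')['color'];T=cam('top')['color']
cv2.imwrite('pics/end.png',cv2.resize(np.hstack([S,T]),(800,300)))"
```

```text
27.95 tool F [ 1.1467  1.1831 -0.1967] T [-0.0122 -0.4849 -0.0187] [ 0.47   -0.2656  0.1471] q7 -0.5222762704704357 z [ 0.5722 -0.0497 -0.8186] phi 179.58832913616592 0.05705524122410097 0.0
```

View pics/end.png

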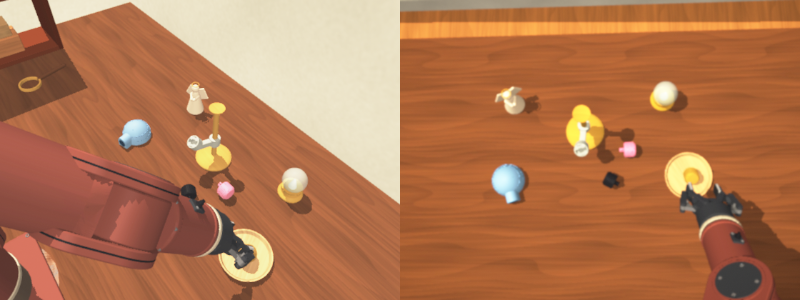

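The socket is empty, the knob lies in the dish (top view, at about (690,177)), and the bystanders stand where they were. The gripper is clear, so I hand in.

```bash
python3 -c "
from bench import ctrl
print(ctrl.hand_in())"
```

```text
the job is handed in; nothing more can be done
None
```

The brass knob was twisted loose, turned counter-clockwise to its stop, drawn out along its slant and set down in the wooden dish. The angel, igloo and globe were left as they stood, and the job was handed in at about 28 s.

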